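# Sterilise the bristle brush

### The arm

A 6-joint arm with a two-finger parallel gripper is mounted at the origin on the work surface. World frame = base frame: x ahead of the robot, y to its left, z up, the work surface at z = 0. Lengths are in mm, angles in rad, forces in N, time in s.
With the tool pointing down it reaches from about 300 to 775 mm from the base axis. Payload 14.6 kg.
Tool frame: the origin (TCP) lies between the finger pads; the fingertips stand 8 mm ahead of it and the grasp point (between the pads) lies 11 mm behind it; x points along the fingers, y is the direction in which the jaws open and shut, and the axes are right-handed (so a half turn about x gives the same grasp; the last joint's range is limited). The gripper opens to 94 mm and grips with 3 to 60 N. Pads are 16 mm wide; open, the fingers measure 119 mm over their backs; the gripper's body (75 mm by 177 mm) begins 78 mm behind the grasp point.
Start: joints at [-1.238, 0.3, 1.521, -0, 1.321, -0.067], TCP at [214.071, -506.619, 213.446] pointing down, gripper open.
Joint ranges: [-3.03, 3.03], [-0.79, 2.21], [0.23, 2.52], [-1.04, 4.18], [0, 3.07], [-2.55, 2.55]. Speed limits (rad/s): [2.22, 2.22, 2.57, 3.14, 3.14, 3.14].

### API

Orientations are given as [roll, pitch, yaw] about the fixed x, y, z axes, in that order (R = Rz(yaw) Ry(pitch) Rx(roll)).
In Python, from cell import telemetry, camera, calibration, order gives the robot as it stands.
- The arm moves only by the shell command python3 -m handwheel 'ROWS' [FORCE]. ROWS is JSON, a list of rows, each a list of 7 numbers: the turn, a rotation vector about the tool's x, y, z as a fraction of full scale, then the shift along the tool's x, y, z as a fraction of full scale, then the opening, from 0 (shut) to 1 (fully open). A call has 1 to 12 rows; each row is the pose to reach, as a shift and turn from the pose measured when the call began, along the tool's axes at that moment, turning the shorter way round; what a row does not reach only later rows make up. Full scale, the value 1, is 300 mm for a shift and pi rad for a turn. A row lasts 1/8 s, in which the tool goes at most 62.5 mm and 10.7 degrees, less where a joint would pass 70% of its speed; a pose out of reach is approached as far as the arm can. A call with a number of a shift or a turn outside -1 to 1 is refused whole. A call with a gripper value outside its range is refused whole. The fingers move at their own pace and stop on an object; FORCE is the grip in N (left out, the last holds). Time passes only in rows, so rows that repeat a pose let the fingers close. It gives the time, the measured TCP pose, the force and the opening at its end, in the units of the state.
- telemetry.read_state(): the state, without advancing time (a new reading comes with each control period).
- camera(name): name is "scene" or "top"; returns the picture (420x560x3 uint8, red, green, blue); there is no depth.
- calibration(name): a dict with "fov_y" (degrees; the focal length in pixels is half the picture's height over the tangent of half this angle, whatever the lens; pixels are square), "cx", "cy" (the principal point, pixels), "k1" (the pictures are not rectified: a ray, as slopes to the right and down, at radius r is drawn at 1 + k1 r^2 times it, then the intrinsics apply), "position" and "attitude" of the camera in the world. Camera axes: x right, y down, z forward; pixel columns grow to the right and rows downward; lengths in mm; the calibration is good to about 2 mm. A picture is of the moment at which its call begins. calibration takes no time and is no camera call.
- order.sign_off(): hands the job in, once; it reports no verdict.
The state is a dict: "clock": time; "joints": joint angles; "qd": joint speeds; "effort": joint torques, N m; "eef_pos": TCP position; "eef_rot": TCP orientation; "wrist_force": force on the tool from outside, world axes, zero at the start; "moment": the same for the moment, N m; "finger_gap": finger opening in mm.
Only numpy, scipy, OpenCV 4.12 (cv2) and the standard library are available. Lean on these libraries where they do the work, as an engineer would, in place of code of your own. Each camera call takes 0.05 s, during which the arm holds its last target.

### The job

Pinch the two orange buttons of the steriliser's catch together so that its lid springs open, then push the boar bristle brush off the steriliser's side shelf so that it drops into the box. Press the lid shut until the catch holds it, then tilt the control stick all the way towards the green dot, hold it there for about one and a half seconds to start the cycle, and let it go. Leave the other things on the table where they are.

Things in the scene. Friction and masses are not known exactly. Their poses are not given: they have to be found in the camera images.
- steriliser: White open-topped box of a tool steriliser, fixed to the table, outside 170 (x) x 170 (y) x 72 mm high, inside 158 x 158 mm, floor at z 8 mm. Origin: centre of the box's underside, on the table; z up; -x is the front with the catch, +x the back with the lid's hinge, +y the side with the brush shelf. The grey shelf is flush with the rim: top at z 72 mm, from y 79 to y 192 mm, x -85 to 85 mm, with no lips.
- catch (a point): Point midway between the two orange buttons, at x -105, y 0, z 54 mm of the steriliser (18 mm below the rim). A grey pillar 36 mm wide and 44 mm high stands below it. Above it two orange hooks stand up through the lid's tab, to z 101 mm.
- left_button_face (a point): Centre of the outer face of the left orange button (pad 32 mm along x, 28 mm high from z 40 to 68 mm of the steriliser). It faces the steriliser's +y and is pushed towards -y. Released, the two faces stand 66 mm apart; fully pinched, 44 mm.
- right_button_face (a point): The same for the right button, which faces -y and is pushed towards +y.
- left_button (a joint): Inward travel of the left button, m: 0 released, 0.011 at its stop. Spring: about 2 N at the start and 4.5 N at the stop. Its hook lets go of the lid from about 0.004; both must be in together.
- right_button (a joint): The same for the right button.
- lid (a joint): Angle of the blue lid, rad: 0 to 0.012 shut and caught (lid flat on the rim, with a little play), 1.45 open against its stop. A spring (about 0.2 N m net when shut) swings it up slowly, in about 2 to 3 s, to 1.45 by itself once the catch is freed and nothing is above it, and holds it there. Closing: press it down; at the end its tab snaps past the two sloped hooks, which takes about 6 to 10 N at its front edge. It then stays shut.
- lid_edge (a point): Middle of the lid's front edge on its upper (outer) face. The lid is 170 mm wide, 170 mm long and 8 mm thick, hinged about the steriliser's y axis at x 85, z 72 mm; its front edge lies at x -85 when shut. A tab 34 mm wide and 8 mm thick goes on 44 mm beyond the front edge, over the catch.
- brush: Boar bristle brush: stadium-shaped wooden back on dark bristles, 105 mm long (its x), 55 mm wide (its y), 38 mm high, about 110 g, no handle. Lies bristles down on the steriliser's shelf, its length roughly along the steriliser's x. Origin: centre of its underside.
- brush_center (a point): Centre of the brush, 19 mm above its origin.
- pod: Grey control box fixed to the table, 90 x 90 x 36 mm high. Origin: centre of its underside. A green dot on its top at x +34 mm, a red one at x -34 mm.
- stick_ball (a point): Centre of the black ball (26 mm across) on top of the control stick (shaft 12 mm thick). It stands 75 mm above the pivot; the pivot is 36 mm above the table at the pod's centre.
- stick (a joint): Tilt of the stick, rad: 0 upright, positive towards the green dot (the pod's +x), stops at +-0.45. Spring-centred, 0.5 N m per rad.
- stick_side (a joint): Sideways tilt of the stick, rad: positive towards the pod's -y, stops at +-0.45, spring-centred, 0.5 N m per rad.
- bottle: Teal spray bottle, empty, white head, 72 mm across, 197 mm high. Origin: centre of its underside. Bystander.
- comb: Rake comb, black handle, steel head, 140 x 75 x 14 mm, flat on the table. Origin: under its head's bar. Bystander.
- dish: White ceramic dish, 100 mm across, 28 mm high. Origin: centre of its underside. Bystander.
- tin: Aluminium tin, 68 mm across, 35 mm high. Origin: centre of its underside. Bystander.
- clippers: Black electric clippers lying flat, 158 x 44 x 36 mm. Origin: under its case's middle. Bystander.
There are look-alikes about, which are no part of the job. Of the things like the brush, leave any that is turquoise or yellow; of the rest the smaller one is meant.

How it is judged (in metres and radians):
On the way, in this order (a step that is already met when the one before it is completed fails the run):
1. both buttons are pinched in together, at least 4.5 mm each (value of joint each of left_button, right_button above 0.0045 m), for 0.05 s.
2. the lid is open (over 1 rad) (value of joint lid above 1 rad), for 0.1 s.
3. the brush is down in the box, below the rim (x of brush_center in the frame of steriliser between -0.082 and 0.082 m and y of brush_center in the frame of steriliser between -0.082 and 0.072 m and z of brush_center in the frame of steriliser below 0.05 m), for 0.2 s.
4. the lid is shut and caught, with the brush in the box (all of step 3 and value of joint lid below 0.03 rad and value of joint each of left_button, right_button below 0.003 m), for 0.2 s.
5. the stick is held towards the green dot (over 0.3 rad) for 1 s (value of joint stick above 0.3 rad), for 1 s.
At the end, for the whole second after the job is handed in: The brush rests in the box (its centre within the walls and less than 50 mm above the table), the lid is shut (under 0.03 rad) and held with both buttons sprung out again (under 3 mm), and the stick has been let go and stands upright (within 0.08 rad) (all of step 4 and value of joint stick between -0.08 and 0.08 rad and value of joint stick_side between -0.08 and 0.08 rad and linear speed of brush below 0.02 m/s); the robot touches nothing.
It fails at once if another loose thing (bottle, comb, dish, tin or clippers) is moved by more than 30 mm (distance of any of bottle, comb, dish, tin, clippers from where it was at the start of the episode above 0.03 m).
It also fails if it takes over 61 s, if anything falls off the work surface, if the arm or the gripper's body presses on something with over 40 N, if the wrist force passes 120 N, or if a joint passes its speed limit or range.

## Working session

There is one attempt and no reset: what is moved stays moved. The work goes in short steps, Python scripts to look and compute and a shell command to move; the robot and the scene stay as the last step left them, time stands still between calls to the robot, and variables do not carry over. Pictures are saved under pics/ and viewed, and the job is handed in when it is done.

```bash
mkdir -p pics; ls; python3 - <<'E'
from cell import telemetry,camera,calibration
import cv2
print(telemetry.read_state())
for n in("scene","top"):
    print(n,calibration(n)); cv2.imwrite(f"pics/{n}0.png",camera(n)[:,:,::-1])
E
```

```text
pics
{'clock': 0.0, 'joints': array([-1.23761037e+00,  3.00421174e-01,  1.52157827e+00, -2.62153777e-05,
        1.32068630e+00, -6.66151658e-02]), 'qd': array([ 6.11319870e-05, -1.19957548e-03,  3.88614583e-04, -1.38948330e-03,
       -5.91211824e-04, -2.97852475e-04]), 'effort': array([ 3.68675855e-04, -5.31807268e+01, -3.52736449e+01,  7.08416803e-02,
        2.43924907e-02, -8.80518724e-05]), 'eef_pos': array([ 213.98110762, -506.39710615,  212.91489566]), 'eef_rot': array([-1.61418562,  1.56970294,  1.92721465]), 'wrist_force': array([ 0.06609905, -0.18263892, -0.60806752]), 'moment': array([-0.01441367, -0.07640664,  0.03484724]), 'finger_gap': 93.98391774700394}
scene {'fov_y': 50.5766909545156, 'cx': 286.3699895188069, 'cy': 209.3806474919582, 'k1': -0.06411569251322499, 'position': array([1251.15932123,  124.61827158, 1072.92688379]), 'attitude': array([-2.46237812, -0.01649821,  1.73798115])}
top {'fov_y': 51.24417722551106, 'cx': 273.0926637344359, 'cy': 214.7023514481006, 'k1': -0.12621486825579895, 'position': array([ 3.00166293e+02, -1.23402678e+00,  1.43889130e+03]), 'attitude': array([-3.01678433, -0.01115792, -1.58444361])}
```

View pics/scene0.png

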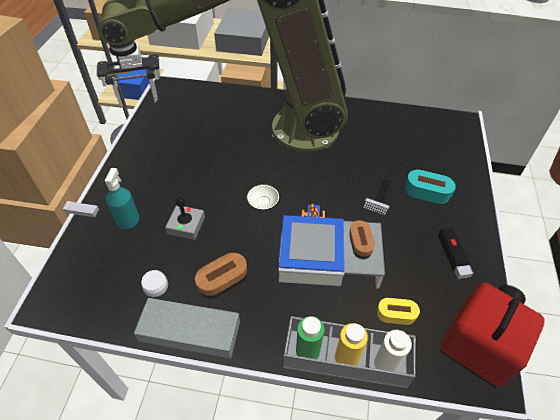

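View pics/top0.png

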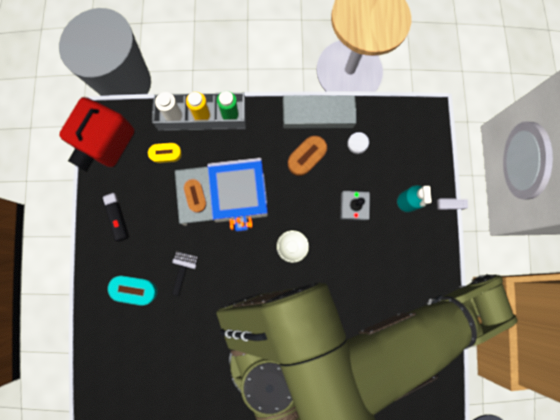

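```bash
cat > h.py <<'E'
import numpy as np,cv2
from scipy.spatial.transform import Rotation as R
from cell import telemetry,camera,calibration
def K(c): 
    f=210/np.tan(np.radians(c['fov_y']/2)); return np.array([[f,0,c['cx']],[0,f,c['cy']],[0,0,1]])
def ray(n,uv):
    c=calibration(n); p=cv2.undistortPoints(np.array(uv,float).reshape(-1,1,2),K(c),np.array([c['k1'],0,0,0])).reshape(-1,2)
    d=np.c_[p,np.ones(len(p))]@R.from_euler('xyz',c['attitude']).as_matrix().T
    return c['position'],d
def onz(n,uv,z):
    o,d=ray(n,uv); return o+d*((z-o[2])/d[:,2])[:,None]
def proj(n,P):
    c=calibration(n); Rm=R.from_euler('xyz',c['attitude']).as_matrix()
    q=(np.array(P,float).reshape(-1,3)-c['position'])@Rm
    return cv2.projectPoints(q,np.zeros(3),np.zeros(3),K(c),np.array([c['k1'],0,0,0]))[0].reshape(-1,2)
def tri(uvs,uvt):
    o1,d1=ray('scene',[uvs]);o2,d2=ray('top',[uvt]);d1=d1[0];d2=d2[0]
    t=np.linalg.lstsq(np.c_[d1,-d2],o2-o1,rcond=None)[0]
    a=o1+t[0]*d1;b=o2+t[1]*d2; return (a+b)/2,np.linalg.norm(a-b)
def mask(img,lo,hi):
    return cv2.inRange(cv2.cvtColor(img,cv2.COLOR_RGB2HSV),np.array(lo),np.array(hi))
def blobs(m,amin=20):
    cs=cv2.findContours(m,cv2.RETR_EXTERNAL,cv2.CHAIN_APPROX_NONE)[0]
    return sorted([c for c in cs if cv2.contourArea(c)>amin],key=cv2.contourArea,reverse=True)
E
python3 - <<'E'
from h import *
s=cv2.imread('pics/scene0.png');t=cv2.imread('pics/top0.png')
a=cv2.resize(s[190:300,130:400],None,fx=2.9,fy=2.9,interpolation=cv2.INTER_CUBIC)
b=cv2.resize(t[125:250,160:390],None,fx=3.4,fy=3.4,interpolation=cv2.INTER_CUBIC)
cv2.imwrite('pics/c1.png',a);cv2.imwrite('pics/c2.png',b)
for n,i in(('top',t),('scene',s)):
    i=i[:,:,::-1].copy()
    for nm,lo,hi in(('blue',(105,150,80),(125,255,255)),('brown',(5,100,60),(15,230,220)),('orange',(8,231,150),(20,255,255)),('green',(50,150,120),(75,255,255)),('red',(0,180,150),(4,255,255))):
        for c in blobs(mask(i,lo,hi),4)[:4]:
            r=cv2.minAreaRect(c); print(n,nm,cv2.contourArea(c),np.round(r[0],1),np.round(r[1],1),round(r[2],1), np.round(cv2.boxPoints(r),1).tolist() if nm=='blue' else '')
E
```

```text
top blue 2735.0 [237.7 192.6] [58.1 55. ] 83.7 [[207.1999969482422, 166.8000030517578], [261.8999938964844, 160.6999969482422], [268.29998779296875, 218.39999389648438], [213.60000610351562, 224.5]]
top blue 32.0 [240.5 227.5] [11.  7.] 0.0 [[235.0, 231.0], [235.0, 224.0], [246.0, 224.0], [246.0, 231.0]]
top brown 1024.0 [307. 155.] [25.5 46.7] 45.0 
top brown 985.5 [  6.  311.5] [99. 12.] 90.0 
top brown 774.0 [  7.5 230. ] [62. 15.] 90.0 
top brown 488.0 [194.4 195.3] [33.2 17.7] 76.0 
top orange 16.5 [249.5 222.5] [7. 3.] 90.0 
top orange 12.5 [231.  224.5] [7. 2.] 90.0 
top green 58.5 [226.2 102.2] [13.5 18.3] 86.4 
top green 6.5 [356. 194.] [2. 4.] 0.0 
top red 2016.0 [ 89.5 126.6] [45.1 49.2] 31.0 
top red 21.5 [115.4 223.2] [6.3 4.4] 71.6 
scene blue 3160.5 [312.9 236.7] [64.3 64.1] 3.6 [[278.79998779296875, 266.70001220703125], [282.79998779296875, 202.6999969482422], [347.0, 206.6999969482422], [343.0, 270.70001220703125]]
scene blue 434.5 [134.5  87.9] [20.9 29. ] 81.9 [[118.69999694824219, 79.5999984741211], [147.39999389648438, 75.5], [150.3000030517578, 96.19999694824219], [121.5999984741211, 100.30000305175781]]
scene blue 75.5 [131.4  72.7] [ 4.3 29.4] 81.3 [[116.5, 72.80000305175781], [145.60000610351562, 68.4000015258789], [146.3000030517578, 72.69999694824219], [117.19999694824219, 77.0999984741211]]
scene brown 1455.0 [221.2 273.5] [31.  55.7] 60.3 
scene brown 1248.5 [29. 20.] [40. 58.] 90.0 
scene brown 622.5 [361.5 237.9] [36.4 20.9] 76.0 
scene brown 182.5 [554.5 166. ] [36.  9.] 90.0 
scene green 6.0 [180. 227.] [2. 4.] 90.0 
scene red 3174.0 [504.9 323.4] [76.6 52.2] 30.5 
scene red 16.0 [453.3 241.6] [5.8 3.6] 63.4 
scene red 5.0 [188.5 209. ] [2. 3.] 90.0
```

View pics/c1.png

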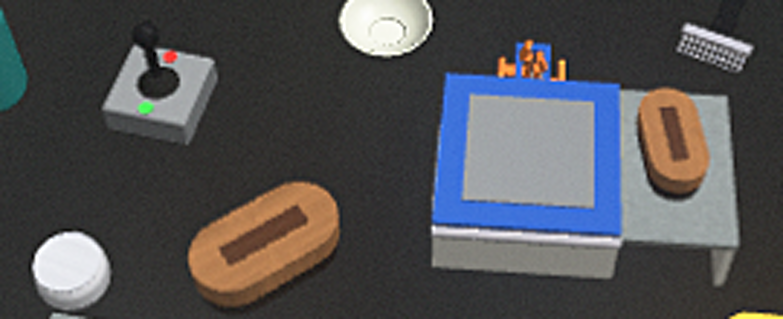

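View pics/c2.png

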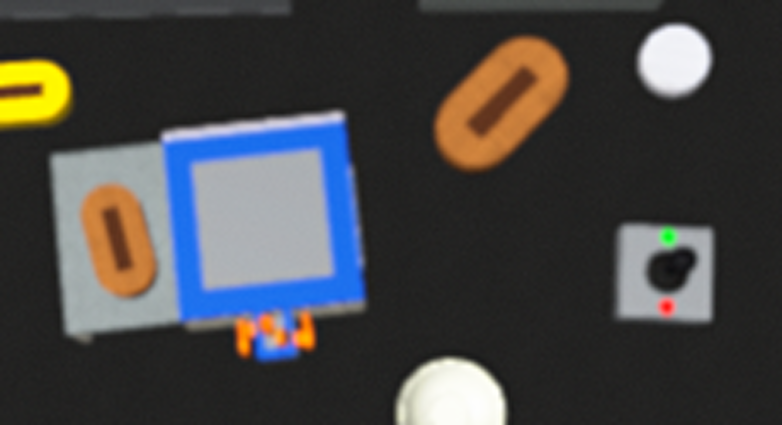

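The crops show four brush-like things: turquoise (131,290) and yellow (164,152) are both excluded. The large brown one on the table is at (307,155) and the small brown one on the shelf is at (194,195), all in the top view. The shelf one is meant: it is the smaller of the remaining two and lies on the shelf. The green dot faces +x (away from the robot).

```bash
python3 - <<'E'
from h import *
t=cv2.imread('pics/top0.png')[:,:,::-1].copy();s=cv2.imread('pics/scene0.png')[:,:,::-1].copy()
for n,i in(('top',t),('scene',s)):
    m=mask(i,(105,150,80),(125,255,255)); c=blobs(m)[0]
    f=np.zeros_like(m);cv2.drawContours(f,[c],-1,255,-1)
    f=cv2.morphologyEx(f,cv2.MORPH_OPEN,np.ones((21,21)))
    c=blobs(f)[0]
    ap=cv2.approxPolyDP(c,6,True).reshape(-1,2); print(n,ap.tolist())
    P=onz(n,c.reshape(-1,2),80)[:,:2].astype(np.float32)
    r=cv2.minAreaRect(P); print('lid rect',r, cv2.boxPoints(r).round(0).tolist())
    print(onz(n,ap,80).round(0).tolist())
    b=[c for c in blobs(mask(i,(5,100,60),(15,230,220))) if 100<cv2.contourArea(c)<2000 ]
    for c in b:
        P=onz(n,c.reshape(-1,2),110 if cv2.contourArea(c)<700 else 45)[:,:2].astype(np.float32)
        print('brown',cv2.minAreaRect(P))
# pod top
for n,g,r in(('top',(356,194),(355.5,215)),('scene',(180,227),(188.5,209))):
    print('pod dots',onz(n,[g,r],36).round(1).tolist())
print('dish',onz('top',[(293,246)],25),'bottle',onz('top',[(412,198)],120),onz('scene',[(128,222)],10))
E
```

```text
top [[261, 163], [210, 167], [213, 216], [263, 212]]
lid rect ((551.9406127929688, 93.87107849121094), (167.5231170654297, 169.4179229736328), 5.683401584625244) [[460.0, 170.0], [477.0, 1.0], [644.0, 18.0], [627.0, 186.0]]
[[637.0, 17.0, 80.0], [626.0, 180.0, 80.0], [469.0, 169.0, 80.0], [479.0, 13.0, 80.0]]
brown ((671.1218872070312, -133.40982055664062), (84.21711730957031, 157.23704528808594), 45.02946853637695)
brown ((164.42037963867188, 866.3739013671875), (325.70977783203125, 44.76808547973633), 1.055728793144226)
brown ((436.798583984375, 870.4072875976562), (209.73684692382812, 56.525936126708984), 3.495293378829956)
brown ((530.261474609375, 223.45013427734375), (104.54393005371094, 54.56370162963867), 14.635785102844238)
brown ((-30.168132781982422, 827.412109375), (35.37587356567383, 62.62981414794922), 88.98047637939453)
scene [[283, 218], [281, 266], [343, 269], [342, 219]]
lid rect ((556.6663818359375, 94.74263000488281), (171.4676513671875, 168.20298767089844), 6.844027519226074) [[462.0, 168.0], [482.0, 1.0], [652.0, 21.0], [632.0, 188.0]]
[[490.0, 3.0, 80.0], [647.0, 25.0, 80.0], [628.0, 186.0, 80.0], [464.0, 168.0, 80.0]]
brown ((674.931640625, -130.60850524902344), (94.19878387451172, 150.44772338867188), 45.70016098022461)
brown ((-560.3410034179688, -1405.739013671875), (499.4242248535156, 250.80104064941406), 56.049922943115234)
brown ((540.54443359375, 223.7212371826172), (117.05950927734375, 57.179710388183594), 14.853089332580566)
brown ((147.49334716796875, 815.6719360351562), (27.830644607543945, 173.11911010742188), 77.52010345458984)
pod dots [[540.9, -291.4, 36.0], [471.7, -287.1, 36.0]]
pod dots [[542.9, -290.7, 36.0], [473.9, -286.6, 36.0]]
dish [[374.6662262  -82.34267705  25.        ]] bottle [[ 512.37621528 -449.92251425  120.        ]] [[ 535.5360721 -461.4205679   10.       ]]
```

```bash
cat >> h.py <<'E'
def sT(cx=554,cy=94,yaw=0.105):
    c,s=np.cos(yaw),np.sin(yaw); Rm=np.array([[c,-s,0],[s,c,0],[0,0,1]]); o=np.array([cx,cy,0.])
    return Rm,o
def S(p,*a):
    Rm,o=sT(*a); return np.array(p,float)@Rm.T+o
E
python3 - <<'E'
from h import *
for n in('top','scene'):
    i=cv2.imread(f'pics/{n}0.png'); k=6
    segs=[]
    for sg in(1,-1):
        a=[(-121,33*sg,68),(-89,33*sg,68),(-89,33*sg,40),(-121,33*sg,40)]
        segs.append((a,(0,255,0)))
    segs.append(([(-85,-85,80),(85,-85,80),(85,85,80),(-85,85,80)],(255,255,255)))
    segs.append(([(-85,79,72),(85,79,72),(85,192,72),(-85,192,72)],(0,255,255)))
    x0,y0,x1,y1=(165,150,275,240) if n=='top' else (270,195,395,285)
    b=cv2.resize(i[y0:y1,x0:x1],None,fx=k,fy=k,interpolation=cv2.INTER_CUBIC)
    for a,col in segs:
        q=((proj(n,S(a))-[x0,y0]+.5)*k).round().astype(int); cv2.polylines(b,[q],True,col,1)
    cv2.imwrite(f'pics/ov_{n}.png',b)
E
```

```text
(no output)
```

View pics/ov_top.png

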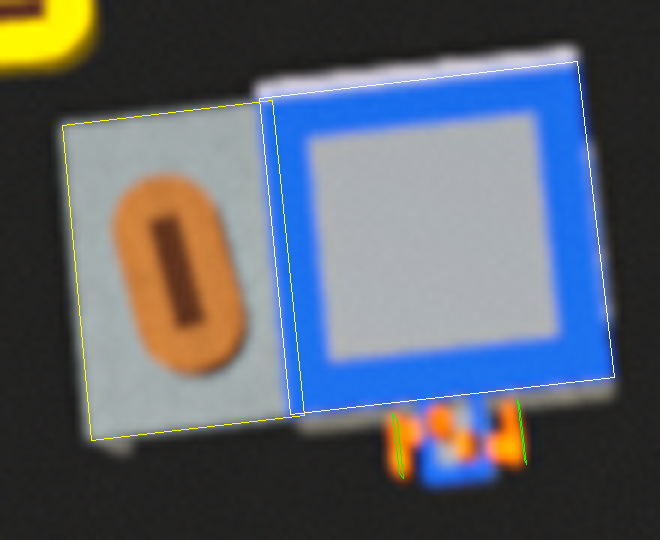

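View pics/ov_scene.png

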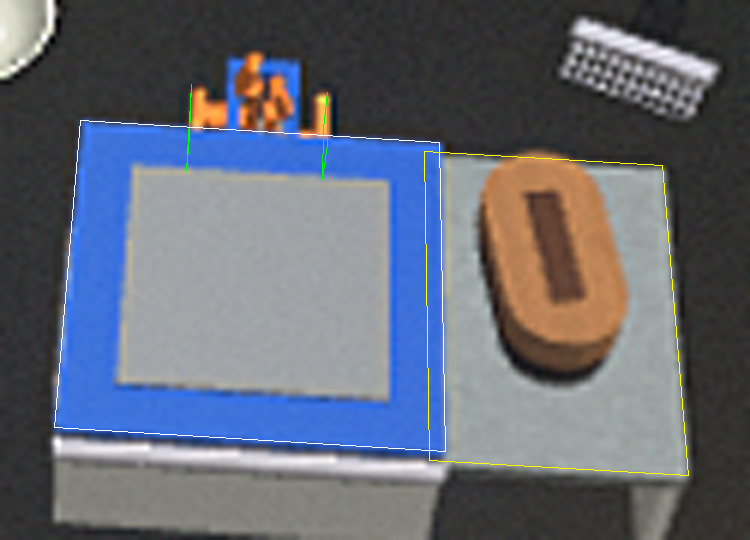

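```bash
sed -i 's/cx=554,cy=94/cx=554,cy=95.5/' h.py; cat >> h.py <<'E'
def tooldown(yaw,tilt=0,flip=1):
    # fingers down, jaws along yaw+90deg ; tilt: fingers lean forward (+x of yaw frame) by tilt
    c,s=np.cos(yaw),np.sin(yaw); Rz=R.from_euler('z',yaw).as_matrix()
    x=np.array([np.sin(tilt),0,-np.cos(tilt)]); y=np.array([0,1.,0])*flip
    return Rz@np.c_[x,y,np.cross(x,y)]
def rel(pos,Rt):
    st=telemetry.read_state(); R0=R.from_euler('xyz',st['eef_rot']).as_matrix()
    d=R0.T@(np.array(pos)-st['eef_pos'])/300
    w=R.from_matrix(R0.T@Rt).as_rotvec()/np.pi
    return np.r_[w,d].round(4).tolist()
def show():
    st=telemetry.read_state(); R0=R.from_euler('xyz',st['eef_rot']).as_matrix()
    print(round(st['clock'],2),st['eef_pos'].round(1),'x',R0[:,0].round(2),'y',R0[:,1].round(3),'F',st['wrist_force'].round(1),'gap',round(st['finger_gap'],1),'j',st['joints'].round(2))
E
python3 - <<'E'
from h import *
show()
p=S((-106,0,170)); print(p)
for f in(1,-1): print(rel(p,tooldown(.105,0,f)))
E
```

```text
0.1 [ 214.  -506.4  213. ] x [-0.  0. -1.] y [ 0.389 -0.921 -0.001] F [-0.5 -0.4  0.4] gap 94.0 j [-1.24  0.3   1.52 -0.    1.32 -0.07]
[448.58378835  84.3904401  170.        ]
[-0.9062, -0.0004, 0.0, 0.1448, -1.5096, -1.4869]
[0.0938, 0.0, 0.0003, 0.1448, -1.5096, -1.4869]
```

```bash
python3 -m handwheel '[[0.094,0,0,0,-0.15,-0.15,1],[0.094,0,0,0,-0.3,-0.3,1],[0.094,0,0,0,-0.45,-0.44,1],[0.094,0,0,0.05,-0.6,-0.59,1],[0.094,0,0,0.05,-0.75,-0.74,1],[0.094,0,0,0.05,-0.9,-0.88,1],[0.094,0,0,0.05,-0.98,-0.96,1]]' 20; python3 - <<'E'
from h import *
show()
print(rel(S((-106,0,170)),tooldown(.105,0,-1)))
E
```

```text
clock: 0.98
eef_pos: [365.1, -121.2, 198.3]
eef_rot: [-1.481, 1.57, 1.767]
wrist_force: [-0.4, -0.5, -0.3]
finger_gap: 94.0
0.97 [ 365.1 -121.2  198.3] x [-0.  0. -1.] y [ 0.106 -0.994 -0.001] F [-0.4 -0.5 -0.3] gap 94.0 j [-0.42 -0.06  1.96  0.    1.24  1.05]
[0.0003, 0.0, 0.0003, 0.0949, -0.6518, -0.3492]
```

```bash
python3 -m handwheel '[[0,0,0,0.02,-0.16,-0.09,1],[0,0,0,0.05,-0.33,-0.17,1],[0,0,0,0.07,-0.49,-0.26,1],[0,0,0,0.095,-0.652,-0.35,1],[0,0,0,0.095,-0.652,-0.35,1],[0,0,0,0.095,-0.652,-0.35,1]]' 20; python3 - <<'E'
from h import *
show()
print(rel(S((-106,0,46)),tooldown(.105,0,-1)))
for n in('top','scene'): cv2.imwrite(f'pics/{n}1.png',cv2.resize(camera(n)[120:310,150:420,::-1],None,fx=2.9,fy=2.9))
E
```

```text
clock: 1.72
eef_pos: [448.5, 84.1, 169.8]
eef_rot: [-0.819, 1.57, 2.429]
wrist_force: [0.3, -0.2, -0.5]
finger_gap: 94.0
1.73 [448.5  84.1 169.8] x [-0.  0. -1.] y [ 0.106 -0.994 -0.001] F [ 0.3 -0.2 -0.5] gap 94.0 j [0.1  0.14 1.83 0.   1.18 1.57]
[0.0005, 0.0003, 0.0003, 0.4125, -0.0006, -0.0008]
```

View pics/scene1.png

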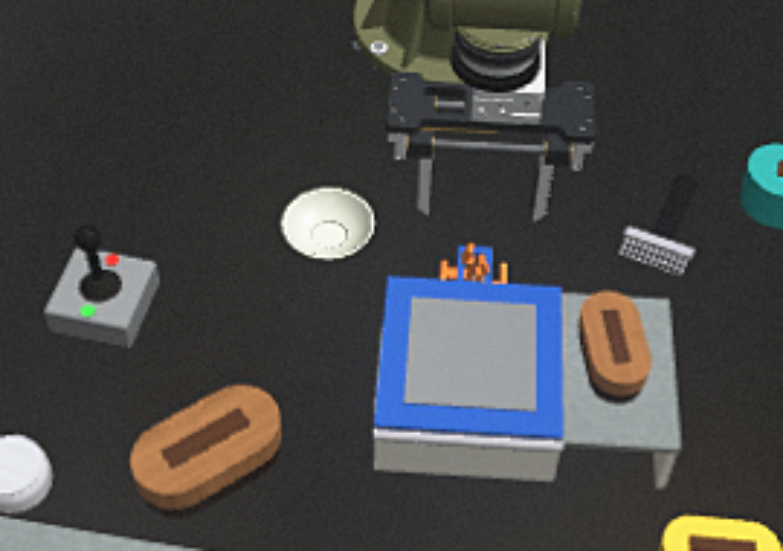

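The gripper stands over the catch, jaws straddling the orange buttons, as planned. Descending.

```bash
python3 -m handwheel '[[0,0,0,0.15,0,0,1],[0,0,0,0.3,0,0,1],[0,0,0,0.38,0,0,1],[0,0,0,0.412,0,0,1],[0,0,0,0.412,0,0,1]]' 20; python3 - <<'E'
from h import *
show()
cv2.imwrite(f'pics/s2.png',cv2.resize(camera('scene')[140:290,230:400,::-1],None,fx=4,fy=4))
cv2.imwrite(f'pics/t2.png',cv2.resize(camera('top')[140:290,170:340,::-1],None,fx=4,fy=4))
E
```

```text
clock: 2.45
eef_pos: [448.7, 83.1, 46.9]
eef_rot: [-1.692, 1.57, 1.553]
wrist_force: [-0.2, -0.3, 0.4]
finger_gap: 93.9
2.45 [448.7  83.1  46.9] x [ 0.  0. -1.] y [ 0.104 -0.995 -0.001] F [-0.2 -0.3  0.4] gap 93.9 j [0.1  0.32 1.93 0.   0.89 1.57]
```

View pics/s2.png

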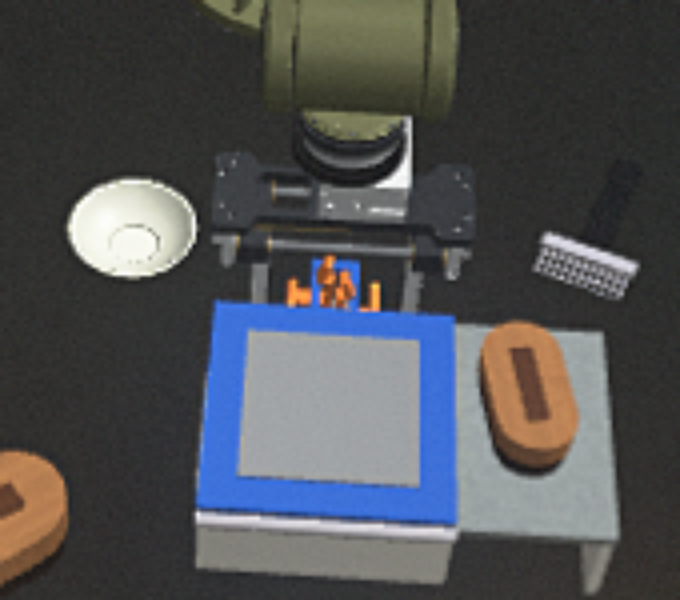

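Fingers are centred on the buttons (gaps of about 20 and 22 crop px). Pinch.

```bash
python3 -m handwheel '[[0,0,0,0,0,0,0.48],[0,0,0,0,0,0,0.48],[0,0,0,0,0,0,0.48],[0,0,0,0,0,0,0.48],[0,0,0,0,0,0,0.48],[0,0,0,0,0,0,0.48],[0,0,0,0,0,0,0.48],[0,0,0,0,0,0,0.48],[0,0,0,0,0,0,0.48],[0,0,0,0,0,0,0.48]]' 25; python3 - <<'E'
from h import *
show()
cv2.imwrite(f'pics/s3.png',cv2.resize(camera('scene')[140:290,230:400,::-1],None,fx=4,fy=4))
E
```

```text
clock: 3.8
eef_pos: [449.3, 83.4, 47.8]
eef_rot: [-2.694, 1.569, 0.552]
wrist_force: [-1.6, 0.3, 6.6]
finger_gap: 45.1
3.8 [449.3  83.4  47.8] x [ 0.  0. -1.] y [ 0.104 -0.995 -0.001] F [-1.6  0.3  6.6] gap 45.1 j [0.1  0.32 1.93 0.   0.89 1.57]
```

View pics/s3.png

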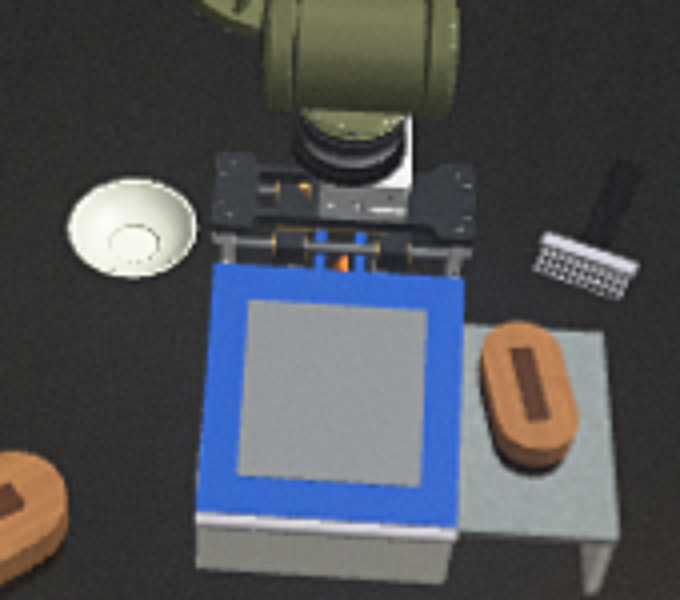

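The lid has risen (clear of the hooks) and rests under the gripper body. I open the fingers and back off towards the robot.

```bash
python3 -m handwheel '[[0,0,0,0,0,0,0.9],[0,0,0,0,0,0,0.9],[0,0,0,0,0,0,0.9],[0,0,0,0,0,0.1,0.9],[0,0,0,0,0,0.2,0.9],[0,0,0,0,0,0.3,0.9],[0,0,0,-0.1,0,0.36,0.9],[0,0,0,-0.25,0,0.36,0.9],[0,0,0,-0.4,0,0.36,0.9],[0,0,0,-0.5,0,0.36,0.9],[0,0,0,-0.5,0,0.36,0.9],[0,0,0,-0.5,0,0.36,0.9]]' 25; python3 - <<'E'
from h import *
show()
for n in('top','scene'): cv2.imwrite(f'pics/{n}4.png',cv2.resize(camera(n)[100:310,150:420,::-1],None,fx=2.8,fy=2.8))
E
```

```text
clock: 5.35
eef_pos: [341.3, 71.9, 196.6]
eef_rot: [-2.256, 1.57, 0.99]
wrist_force: [0.3, -0.2, 0.2]
finger_gap: 84.5
5.35 [341.3  71.9 196.6] x [ 0.  0. -1.] y [ 0.104 -0.995 -0.001] F [ 0.3 -0.2  0.2] gap 84.5 j [ 0.1  -0.15  2.05  0.    1.25  1.57]
```

View pics/scene4.png

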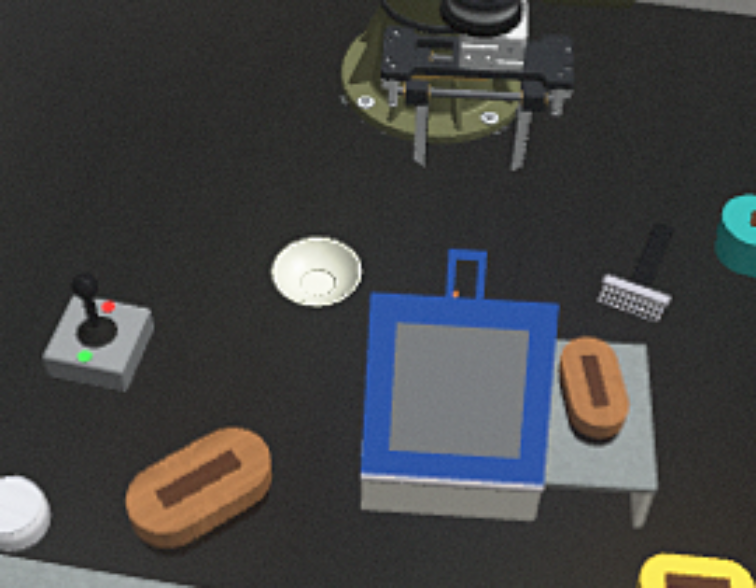

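View pics/top4.png

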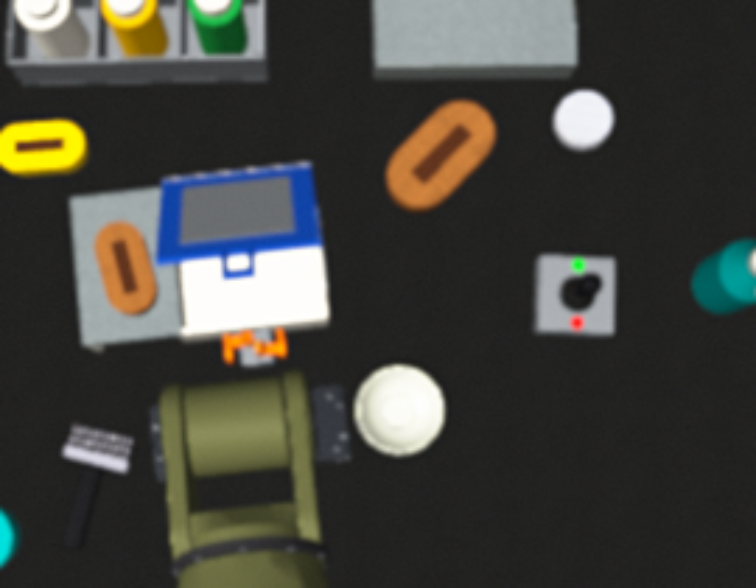

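The lid is swinging up, the box interior is visible, and the brush is still on the shelf at its old place. Next I go to the brush's outer side with the fingers shut.

```bash
python3 - <<'E'
from h import *
a=rel(S((-11,192,190)),tooldown(.105,0,-1));b=rel(S((-150,192,190)),tooldown(.105,0,-1));print(b,a,S((-11,192,190)))
E
```

```text
[-0.0002, 0.0, 0.0003, 0.0223, -0.6439, -0.2132] [-0.0002, 0.0, 0.0003, 0.0223, -0.6442, -0.6766] [522.93760539 285.28969319 190.        ]
```

```bash
python3 -m handwheel '[[0,0,0,0,-0.2,0,0],[0,0,0,0,-0.4,-0.05,0],[0,0,0,0.02,-0.55,-0.17,0],[0,0,0,0.02,-0.64,-0.33,0],[0,0,0,0.02,-0.644,-0.5,0],[0,0,0,0.02,-0.644,-0.677,0],[0,0,0,0.02,-0.644,-0.677,0],[0,0,0,0.02,-0.644,-0.677,0]]' 25; python3 - <<'E'
from h import *
show()
print(rel(S((-11,192,85)),tooldown(.105,0,-1)))
for n in('top','scene'): cv2.imwrite(f'pics/{n}5.png',cv2.resize(camera(n)[100:310,150:420,::-1],None,fx=2.8,fy=2.8))
E
```

```text
clock: 6.45
eef_pos: [522.3, 285.0, 189.5]
eef_rot: [-0.155, 1.569, 3.091]
wrist_force: [-0.1, -0.1, -0.0]
finger_gap: 8.2
6.45 [522.3 285.  189.5] x [-0.  0. -1.] y [ 0.104 -0.995 -0.   ] F [-0.1 -0.1 -0. ] gap 8.2 j [0.44 0.42 1.41 0.   1.31 1.9 ]
[-0.0003, 0.0007, 0.0001, 0.3483, -0.0005, -0.003]
```

View pics/scene5.png

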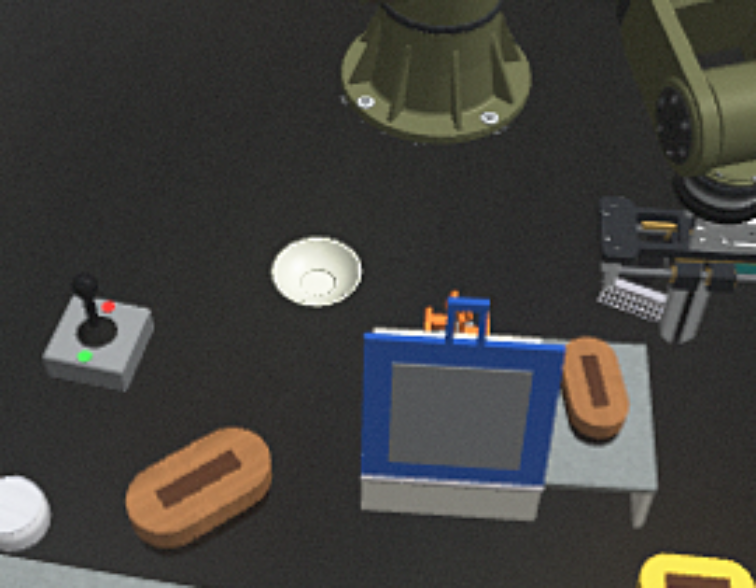

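View pics/top5.png

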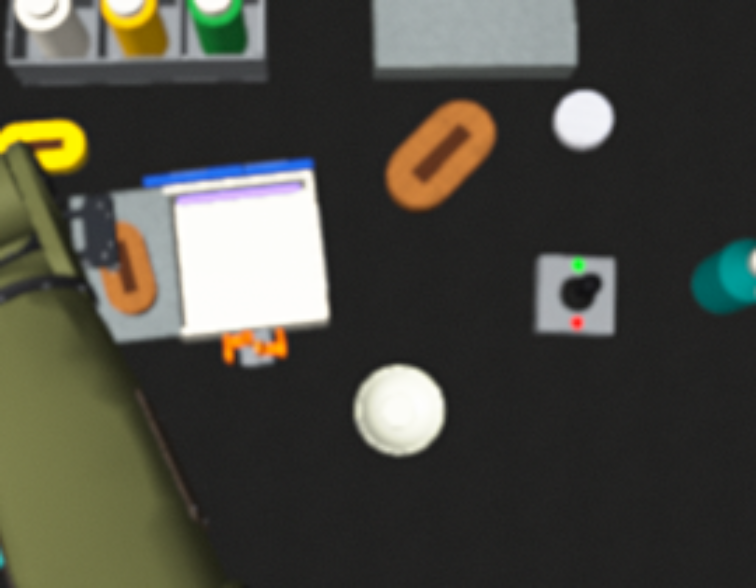

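The lid stands open, and the closed fingers are on the outer side of the brush. Lower, then push.

```bash
python3 -m handwheel '[[0,0,0,0.15,0,0,0],[0,0,0,0.28,0,0,0],[0,0,0,0.345,0,-0.003,0],[0,0,0,0.348,0,-0.003,0],[0,0,0,0.348,0,-0.003,0]]' 25; python3 -m handwheel '[[0,0,0,0,0.04,0,0],[0,0,0,0,0.08,0,0],[0,0,0,0,0.12,0,0],[0,0,0,0,0.15,0,0],[0,0,0,0,0.18,0,0],[0,0,0,0,0.2,0,0]]'; python3 - <<'E'
from h import *
show()
for n in('top','scene'): cv2.imwrite(f'pics/{n}6.png',cv2.resize(camera(n)[100:310,150:420,::-1],None,fx=2.8,fy=2.8))
E
```

```text
clock: 7.18
eef_pos: [523.6, 285.8, 87.9]
eef_rot: [-2.385, 1.568, 0.862]
wrist_force: [-0.7, -0.3, 0.6]
finger_gap: 0.6
clock: 7.92
eef_pos: [529.9, 225.6, 87.8]
eef_rot: [-2.382, 1.568, 0.864]
wrist_force: [-0.3, 1.2, 0.6]
finger_gap: 0.3
7.92 [529.9 225.6  87.8] x [ 0.  0. -1.] y [ 0.104 -0.995 -0.002] F [-0.3  1.2  0.6] gap 0.3 j [0.34 0.49 1.57 0.   1.08 1.8 ]
```

View pics/scene6.png

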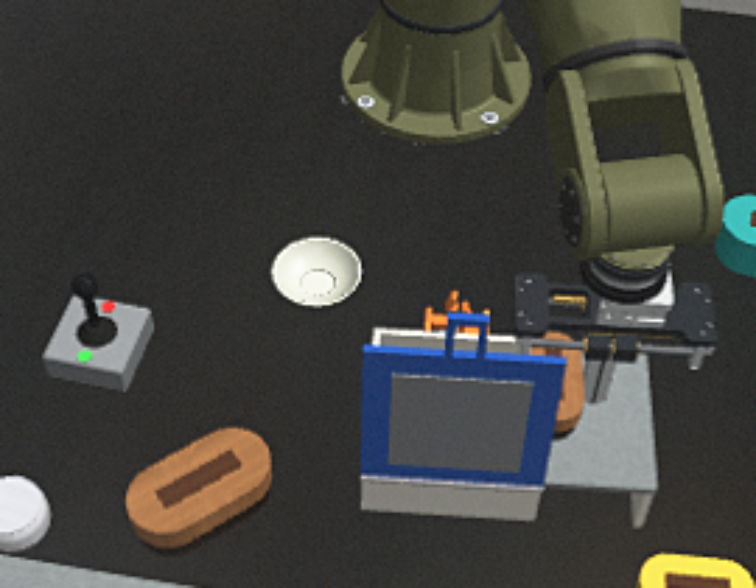

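View pics/top6.png

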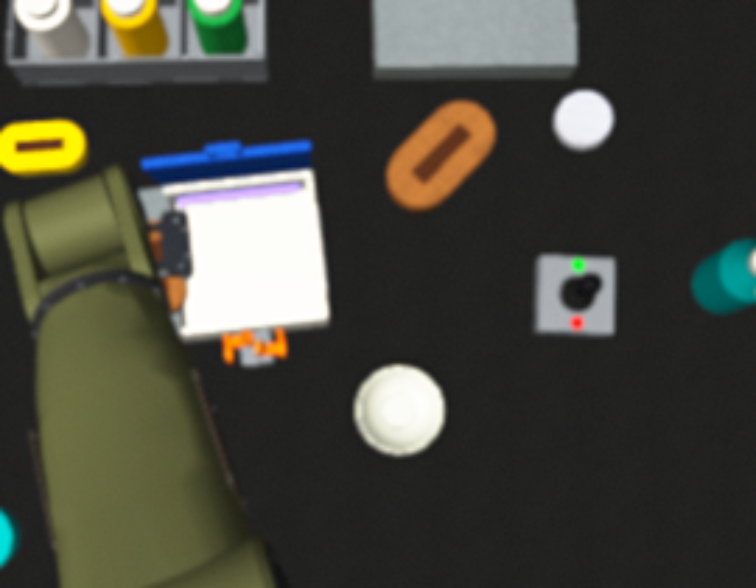

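The brush is moving with the fingers towards the box and staying aligned. Continue past the edge.

```bash
python3 -m handwheel '[[0,0,0,0,0.03,0,0],[0,0,0,0,0.06,0,0],[0,0,0,0,0.09,0,0],[0,0,0,0,0.12,0,0],[0,0,0,0,0.15,0,0],[0,0,0,0,0.17,0,0],[0,0,0,0,0.18,0,0],[0,0,0,0,0.18,0,0]]'; python3 - <<'E'
from h import *
show()
for n in('top','scene'): cv2.imwrite(f'pics/{n}7.png',cv2.resize(camera(n)[100:310,150:420,::-1],None,fx=2.8,fy=2.8))
E
```

```text
clock: 9.02
eef_pos: [535.6, 171.8, 87.7]
eef_rot: [-2.398, 1.569, 0.848]
wrist_force: [-0.4, 0.4, -0.3]
finger_gap: 0.3
9.03 [535.6 171.8  87.7] x [ 0.  0. -1.] y [ 0.104 -0.995 -0.002] F [-0.4  0.4 -0.3] gap 0.3 j [0.24 0.46 1.61 0.   1.07 1.71]
```

View pics/top7.png

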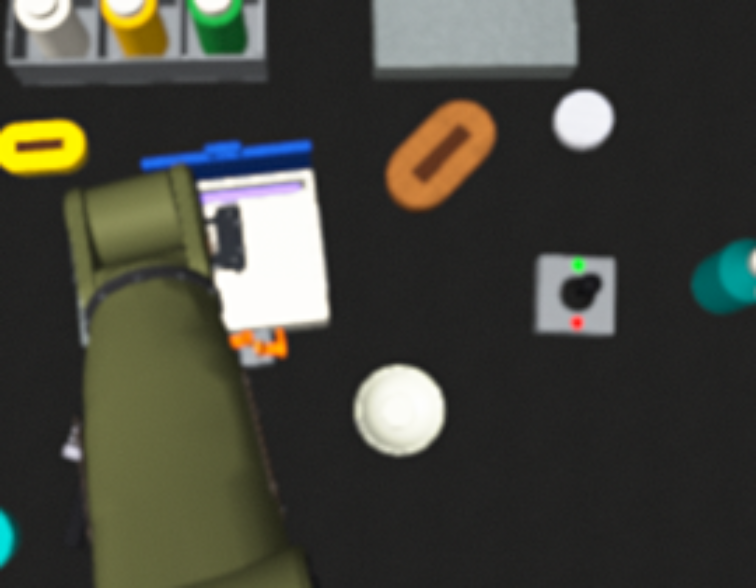

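View pics/scene7.png

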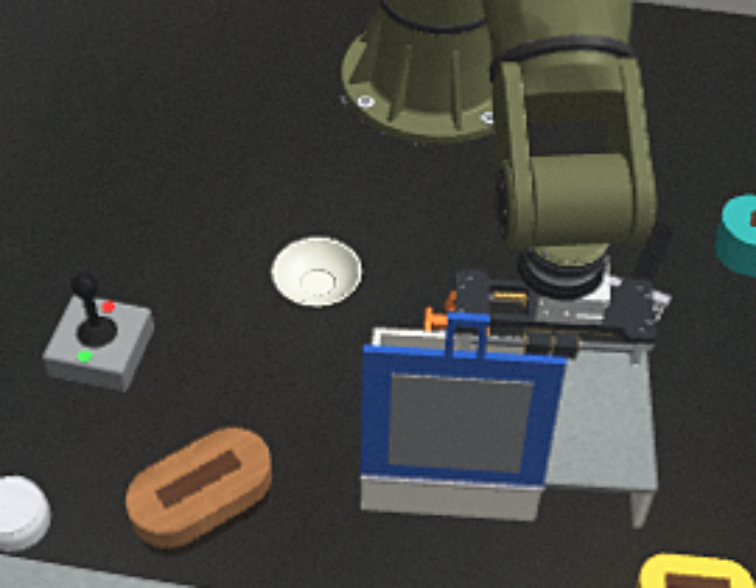

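The shelf is clear; the box interior is hidden by the gripper. Raise to look.

```bash
python3 -m handwheel '[[0,0,0,-0.18,-0.03,0,0],[0,0,0,-0.36,-0.15,0,0],[0,0,0,-0.48,-0.3,0,0],[0,0,0,-0.49,-0.4,0,0],[0,0,0,-0.49,-0.4,0,0],[0,0,0,-0.49,-0.4,0,0]]'; python3 - <<'E'
from h import *
show()
for n in('top','scene'): cv2.imwrite(f'pics/{n}8.png',cv2.resize(camera(n)[100:310,150:420,::-1],None,fx=2.8,fy=2.8))
y=tooldown(.105,0,-1)
for p in((112,145,235),(112,25,235),):print(S(p),rel(S(p),y))
E
```

```text
clock: 9.88
eef_pos: [522.7, 290.5, 234.3]
eef_rot: [-2.148, 1.57, 1.098]
wrist_force: [-0.1, -0.5, -0.5]
finger_gap: 0.5
9.88 [522.7 290.5 234.3] x [ 0.  0. -1.] y [ 0.104 -0.995 -0.001] F [-0.1 -0.5 -0.5] gap 0.5 j [0.45 0.39 1.35 0.   1.4  1.91]
[650.18612755 251.43982451 235.        ] [-0.0005, -0.0003, 0.0004, -0.0017, 0.1723, -0.4086]
[662.76298781 132.10071698 235.        ] [-0.0005, -0.0003, 0.0004, -0.0022, 0.5723, -0.4092]
```

View pics/top8.png

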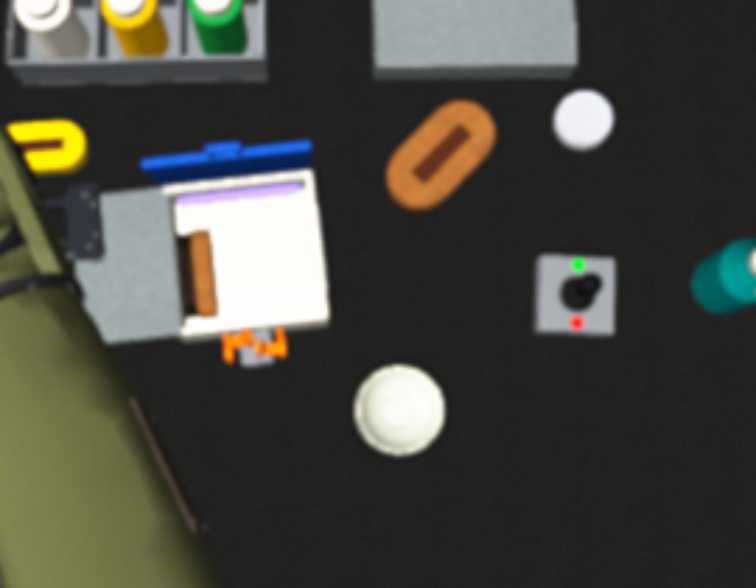

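View pics/scene8.png

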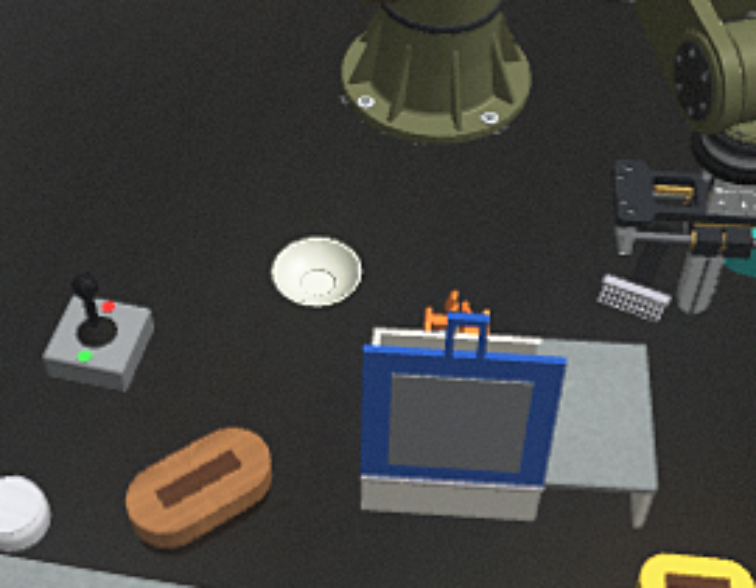

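The brush is in the box, standing on its long side by the +y wall (top view about (222,197)). Now I go round the lid's +y side to behind it.

```bash
python3 -m handwheel '[[0,0,0,0,0,-0.17,0],[0,0,0,0,0.03,-0.33,0],[0,0,0,0,0.1,-0.41,0],[0,0,0,0,0.17,-0.41,0],[0,0,0,0,0.17,-0.41,0]]'; python3 - <<'E'
from h import *
show()
P=onz('top',[(221.8,197.5)],63)[0];Rm,o=sT();print('brush S',(P-o)@Rm)
y=tooldown(.105,0,-1)
print(rel(S((112,20,235)),y))
def pt(th,rho): return (85-rho*np.cos(th)+8*np.sin(th)+8,0,72+rho*np.sin(th)+8*np.cos(th)+8)
for n in('top','scene'): cv2.imwrite(f'pics/{n}9.png',cv2.resize(camera(n)[100:310,150:420,::-1],None,fx=2.8,fy=2.8))
E
```

```text
clock: 10.6
eef_pos: [650.4, 250.3, 234.6]
eef_rot: [-2.134, 1.57, 1.108]
wrist_force: [0.1, 0.7, 0.6]
finger_gap: 0.3
10.6 [650.4 250.3 234.6] x [ 0.  0. -1.] y [ 0.101 -0.995 -0.001] F [0.1 0.7 0.6] gap 0.3 j [0.31 0.63 0.99 0.   1.51 1.78]
brush S [-19.03827439  50.42951986  63.        ]
[-0.0012, -0.0002, 0.0003, -0.0016, 0.4129, -0.0014]
```

View pics/scene9.png

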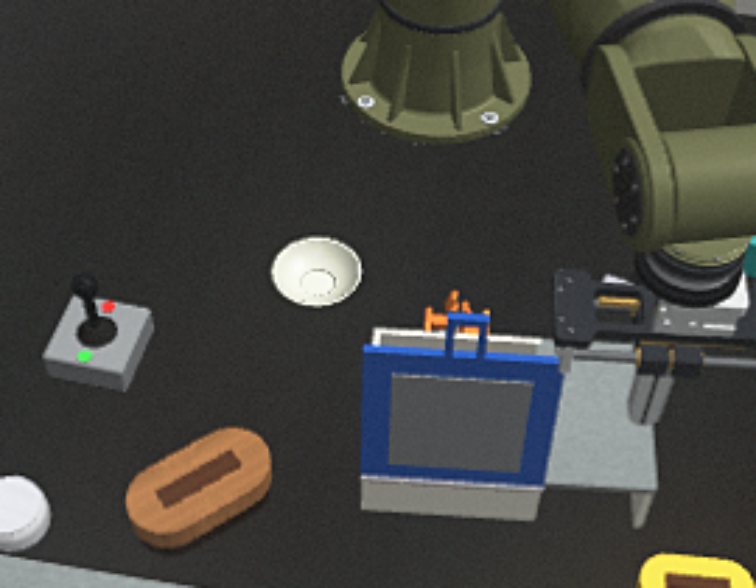

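```bash
python3 -m handwheel '[[0,0,0,0,0.15,0.0,0],[0,0,0,0,0.3,0,0],[0,0,0,0,0.41,0,0],[0,0,0,0,0.41,0,0]]'; python3 - <<'E'
from h import *
show()
y=tooldown(.105,0,-1)
def pt(th,rho): return (85-rho*np.cos(th)+8*np.sin(th)+8,18,72+rho*np.sin(th)+8*np.cos(th)+8)
for th,rho in zip(np.linspace(1.4,0.03,12),np.linspace(145,160,12)): print(round(th,2),rel(S(pt(th,rho)),y))
for n in('top','scene'): cv2.imwrite(f'pics/{n}10.png',cv2.resize(camera(n)[100:310,150:420,::-1],None,fx=2.8,fy=2.8))
E
```

```text
clock: 11.2
eef_pos: [662.4, 128.9, 235.7]
eef_rot: [-2.538, 1.568, 0.706]
wrist_force: [0.4, -0.8, -0.1]
finger_gap: 0.6
11.2 [662.4 128.9 235.7] x [ 0.  0. -1.] y [ 0.102 -0.995 -0.001] F [ 0.4 -0.8 -0.1] gap 0.6 j [0.14 0.58 1.08 0.   1.48 1.61]
1.4 [-0.0011, -0.0007, 0.0005, 0.0378, 0.0132, 0.1168]
1.28 [-0.0011, -0.0007, 0.0005, 0.044, 0.0134, 0.1774]
1.15 [-0.0011, -0.0007, 0.0005, 0.0578, 0.0136, 0.2373]
1.03 [-0.0011, -0.0007, 0.0005, 0.0793, 0.0138, 0.2956]
0.9 [-0.0011, -0.0007, 0.0005, 0.1081, 0.0141, 0.3512]
0.78 [-0.0011, -0.0007, 0.0005, 0.1441, 0.0143, 0.4032]
0.65 [-0.0011, -0.0007, 0.0005, 0.1866, 0.0145, 0.4507]
0.53 [-0.0011, -0.0007, 0.0005, 0.2352, 0.0147, 0.4928]
0.4 [-0.0011, -0.0007, 0.0005, 0.2891, 0.0149, 0.5289]
0.28 [-0.0011, -0.0007, 0.0005, 0.3476, 0.0151, 0.5582]
0.15 [-0.0011, -0.0007, 0.0005, 0.4099, 0.0153, 0.5801]
0.03 [-0.0011, -0.0007, 0.0005, 0.4749, 0.0154, 0.5941]
```

View pics/scene10.png

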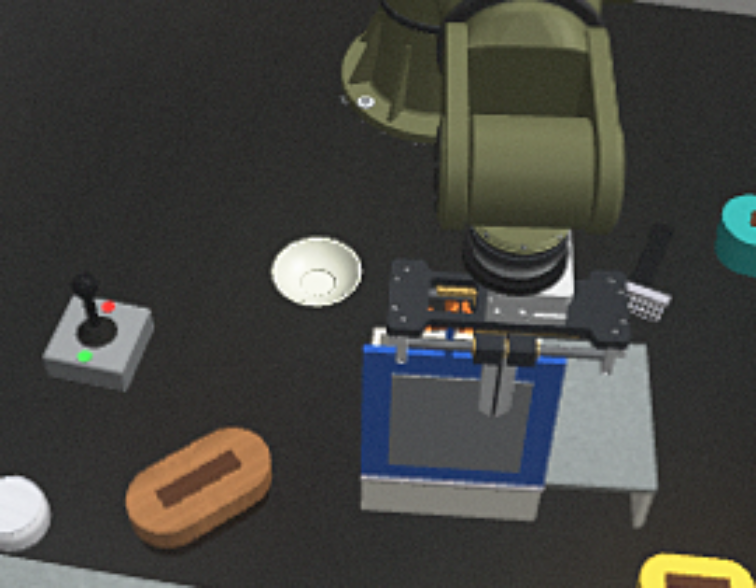

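```bash
python3 -m handwheel '[[0,0,0,0.04,0.01,0.06,0],[0,0,0,0.04,0.01,0.117,0],[0,0,0,0.044,0.01,0.177,0],[0,0,0,0.058,0.01,0.237,0],[0,0,0,0.08,0.01,0.296,0],[0,0,0,0.108,0.01,0.351,0],[0,0,0,0.144,0.01,0.403,0],[0,0,0,0.187,0.01,0.451,0],[0,0,0,0.235,0.01,0.493,0],[0,0,0,0.289,0.01,0.529,0],[0,0,0,0.289,0.01,0.529,0]]'; python3 - <<'E'
from h import *
show()
y=tooldown(.105,0,-1)
def pt(th,rho): return (85-rho*np.cos(th)+8*np.sin(th)+8,18,72+rho*np.sin(th)+8*np.cos(th)+8)
for th,rho in ((.28,157),(.15,160),(.1,161),(.05,161),(0,161)): print(round(th,2),rel(S(pt(th,rho)),y))
for n in('top','scene'): cv2.imwrite(f'pics/{n}11.png',cv2.resize(camera(n)[100:310,150:420,::-1],None,fx=2.8,fy=2.8))
E
```

```text
clock: 12.68
eef_pos: [503.9, 113.0, 148.1]
eef_rot: [-1.914, 1.569, 1.333]
wrist_force: [0.5, 0.2, 0.6]
finger_gap: 0.5
12.68 [503.9 113.  148.1] x [ 0.  0. -1.] y [ 0.106 -0.994 -0.002] F [0.5 0.2 0.6] gap 0.5 j [0.15 0.29 1.69 0.   1.16 1.61]
0.28 [0.0003, -0.0002, 0.0006, 0.0566, 0.0155, 0.0258]
0.15 [0.0003, -0.0002, 0.0006, 0.1208, 0.0156, 0.0536]
0.1 [0.0003, -0.0002, 0.0006, 0.1467, 0.0156, 0.0616]
0.05 [0.0003, -0.0002, 0.0006, 0.1734, 0.0157, 0.065]
0 [0.0003, -0.0002, 0.0006, 0.2002, 0.0157, 0.067]
```

View pics/scene11.png

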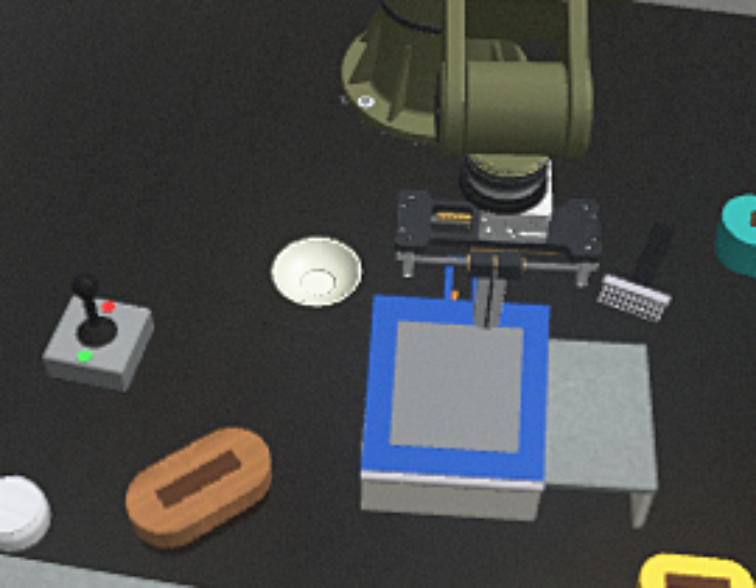

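The lid is held down under the fingertips at about 0.4 rad. Press on to the catch.

```bash
python3 -m handwheel '[[0,0,0,0.057,0.01,0.026,0],[0,0,0,0.121,0.01,0.054,0],[0,0,0,0.147,0.01,0.062,0],[0,0,0,0.173,0.01,0.065,0],[0,0,0,0.2,0.01,0.067,0],[0,0,0,0.21,0.01,0.067,0],[0,0,0,0.217,0.01,0.067,0],[0,0,0,0.217,0.01,0.067,0]]'; python3 - <<'E'
from h import *
show()
E
```

```text
clock: 13.78
eef_pos: [485.9, 107.9, 85.3]
eef_rot: [-2.533, 1.567, 0.714]
wrist_force: [-6.7, 0.2, 15.1]
finger_gap: 0.5
13.78 [485.9 107.9  85.3] x [ 0.  0. -1.] y [ 0.105 -0.994 -0.002] F [-6.7  0.2 15.1] gap 0.5 j [0.14 0.33 1.8  0.   1.   1.61]
```

```bash
python3 -m handwheel '[[0,0,0,0.015,0,0,0],[0,0,0,0.015,0,0,0]]';  python3 -m handwheel '[[0,0,0,-0.1,0,0,0],[0,0,0,-0.25,0,0.1,0],[0,0,0,-0.35,0,0.3,0],[0,0,0,-0.35,0,0.45,0],[0,0,0,-0.35,0,0.45,0],[0,0,0,-0.35,0,0.45,0]]'; python3 - <<'E'
from h import *
show()
for n in('top','scene'): 
    i=camera(n);cv2.imwrite(f'pics/{n}12.png',cv2.resize(i[100:310,150:420,::-1],None,fx=2.8,fy=2.8))
    m=mask(i,(105,150,80),(125,255,255)); c=blobs(m)[0]
    f=np.zeros_like(m);cv2.drawContours(f,[c],-1,255,-1)
    f=cv2.morphologyEx(f,cv2.MORPH_OPEN,np.ones((21,21)))
    print(cv2.minAreaRect(onz(n,blobs(f)[0].reshape(-1,2),80)[:,:2].astype(np.float32)))
E
```

```text
clock: 14.02
eef_pos: [486.0, 108.0, 82.6]
eef_rot: [-2.525, 1.567, 0.722]
wrist_force: [-14.8, -3.3, 27.0]
finger_gap: 0.1
clock: 14.78
eef_pos: [352.4, 93.7, 187.8]
eef_rot: [-2.674, 1.566, 0.574]
wrist_force: [1.1, -0.3, 0.1]
finger_gap: 0.7
14.78 [352.4  93.7 187.8] x [ 0.  0. -1.] y [ 0.105 -0.994 -0.002] F [ 1.1 -0.3  0.1] gap 0.7 j [ 0.16 -0.1   2.03  0.    1.21  1.62]
((551.940185546875, 93.8695068359375), (167.5203094482422, 169.4188690185547), 5.6887946128845215)
((556.2898559570312, 95.37710571289062), (171.9292449951172, 169.44801330566406), 6.384861946105957)
```

View pics/scene12.png

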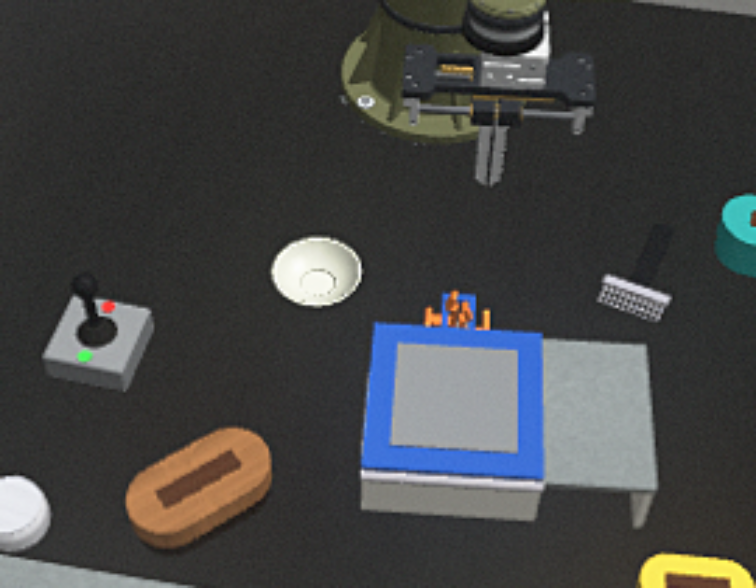

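View pics/top12.png

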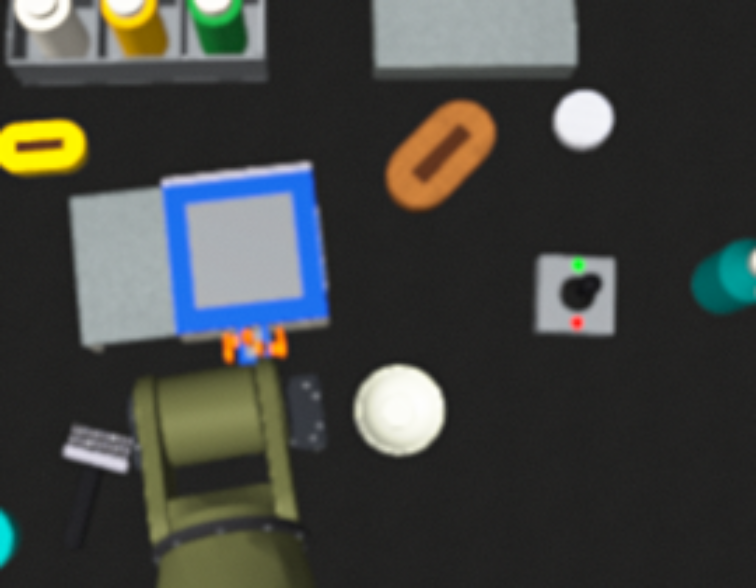

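The lid rectangle matches the one measured at the start, with the hooks through the tab and the buttons out, so it is shut and caught. Next, the stick.

```bash
python3 - <<'E'
from h import *
g=np.array([541.9,-291.]);r=np.array([472.8,-286.9])
i=cv2.imread('pics/top12.png')
t=camera('top');s=camera('scene')
def ballmask(img,x0,y0,x1,y1):
    c=img[y0:y1,x0:x1].max(2); return c
cv2.imwrite('pics/pod.png',np.hstack([cv2.resize(t[180:230,330:385,::-1],None,fx=7,fy=7,interpolation=cv2.INTER_CUBIC),cv2.resize(s[190:240,155:210,::-1],None,fx=7,fy=7,interpolation=cv2.INTER_CUBIC)]))
c=(g+r)/2; yaw=np.arctan2(*(g-r)[::-1]);print(c,yaw)
print(proj('top',[[*c,111]]),proj('scene',[[*c,111]]))
u=np.array([np.cos(yaw),np.sin(yaw)])
p=np.r_[c-55*u,190]; print(p,rel(p,tooldown(yaw,0,-1)))
E
```

```text
[ 507.35 -288.95] -0.05926481486722067
[[360.41961751 200.5498721 ]] [[180.02505575 201.23380557]]
[ 452.44656049 -285.69234295  190.        ] [0.0524, -0.0005, 0.0007, -0.0122, 1.2924, -0.1997]
```

View pics/pod.png

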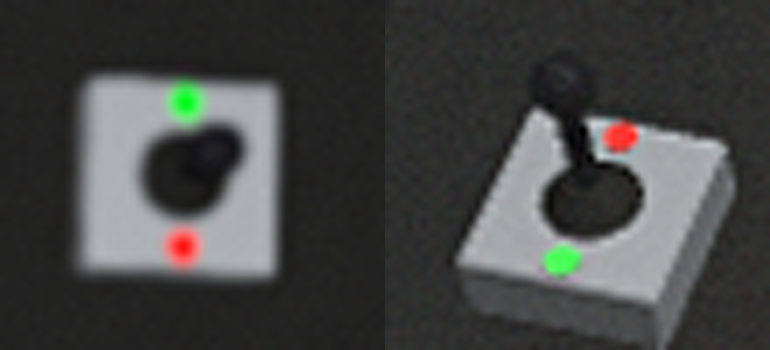

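The ball sits upright at (361,201) in the top view and (180,202) in the scene view, within 1 px of the prediction from the dots. The green dot is on the far side (+x).

```bash
python3 -m handwheel '[[0.052,0,0,0,0.18,0,0],[0.052,0,0,0,0.36,-0.02,0],[0.052,0,0,0,0.54,-0.06,0],[0.052,0,0,-0.01,0.72,-0.1,0],[0.052,0,0,-0.01,0.88,-0.13,0],[0.052,0,0,-0.01,0.98,-0.15,0]]'; python3 - <<'E'
from h import *
show()
c=np.array([507.35,-288.95]);yaw=-.0593;u=np.array([np.cos(yaw),np.sin(yaw)])
p=np.r_[c-58*u,190]; print(p,rel(p,tooldown(yaw,0,-1)))
E
```

```text
clock: 15.72
eef_pos: [428.2, -196.3, 188.7]
eef_rot: [-1.689, 1.568, 1.393]
wrist_force: [-0.9, -0.8, 0.5]
finger_gap: 0.4
15.72 [ 428.2 -196.3  188.7] x [ 0.  0. -1.] y [-0.059 -0.998 -0.003] F [-0.9 -0.8  0.5] gap 0.4 j [-0.51  0.15  1.77  0.    1.23  1.12]
[ 449.45194833 -285.51261541  190.        ] [-0.0001, -0.0001, 0.0008, -0.0049, 0.2925, -0.0883]
```

```bash
python3 -m handwheel '[[0,0,0,0,0.15,-0.05,0],[0,0,0,0,0.293,-0.088,0],[0,0,0,0.1,0.293,-0.088,0],[0,0,0,0.22,0.293,-0.088,0],[0,0,0,0.285,0.293,-0.088,0],[0,0,0,0.285,0.293,-0.088,0]]'; python3 - <<'E'
from h import *
show()
c=np.array([507.35,-288.95]);yaw=-.0593;u=np.array([np.cos(yaw),np.sin(yaw)])
for k in(-21,0,12,14):
  p=np.r_[c+k*u,103]; print(k,rel(p,tooldown(yaw,0,-1)))
for n in('top','scene'): 
    i=camera(n);cv2.imwrite(f'pics/{n}13.png',cv2.resize(i[150:260,120:260,::-1] if n=='scene' else i[140:260,290:430,::-1],None,fx=5,fy=5))
E
```

```text
clock: 16.48
eef_pos: [448.9, -285.2, 101.3]
eef_rot: [-1.034, 1.565, 2.048]
wrist_force: [0.7, 0.4, 0.4]
finger_gap: 0.1
16.48 [ 448.9 -285.2  101.3] x [-0.  0. -1.] y [-0.06  -0.998 -0.005] F [0.7 0.4 0.4] gap 0.1 j [-0.64  0.38  1.69  0.    1.08  0.99]
-21 [-0.0001, 0.0009, 0.0015, -0.006, 0.0009, -0.1252]
0 [-0.0001, 0.0009, 0.0015, -0.0062, 0.0008, -0.1952]
12 [-0.0001, 0.0009, 0.0015, -0.0063, 0.0008, -0.2352]
14 [-0.0001, 0.0009, 0.0015, -0.0063, 0.0008, -0.2418]
```

View pics/scene13.png

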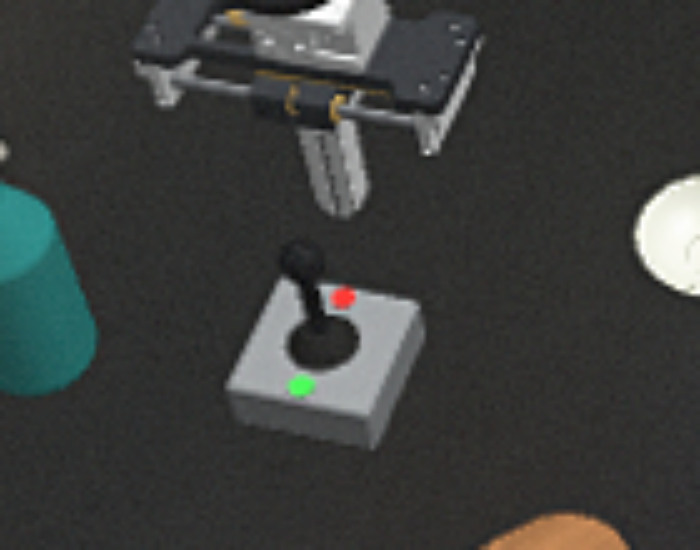

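```bash
python3 -m handwheel '[[0,0,0,-0.005,0,-0.06,0],[0,0,0,-0.005,0,-0.11,0],[0,0,0,-0.005,0,-0.15,0],[0,0,0,-0.005,0,-0.19,0],[0,0,0,-0.005,0,-0.22,0],[0,0,0,-0.005,0,-0.235,0],[0,0,0,-0.005,0,-0.235,0]]'; python3 - <<'E'
from h import *
show()
for n in('top','scene'): 
    i=camera(n);cv2.imwrite(f'pics/{n}14.png',cv2.resize(i[150:260,120:260,::-1] if n=='scene' else i[140:260,290:430,::-1],None,fx=5,fy=5))
E
```

```text
clock: 17.45
eef_pos: [519.2, -289.7, 104.2]
eef_rot: [-0.894, 1.566, 2.188]
wrist_force: [-9.2, 0.0, -1.2]
finger_gap: 0.3
17.45 [ 519.2 -289.7  104.2] x [-0.  0. -1.] y [-0.06  -0.998 -0.004] F [-9.2  0.  -1.2] gap 0.3 j [-0.57  0.51  1.5   0.    1.14  1.06]
```

View pics/scene14.png

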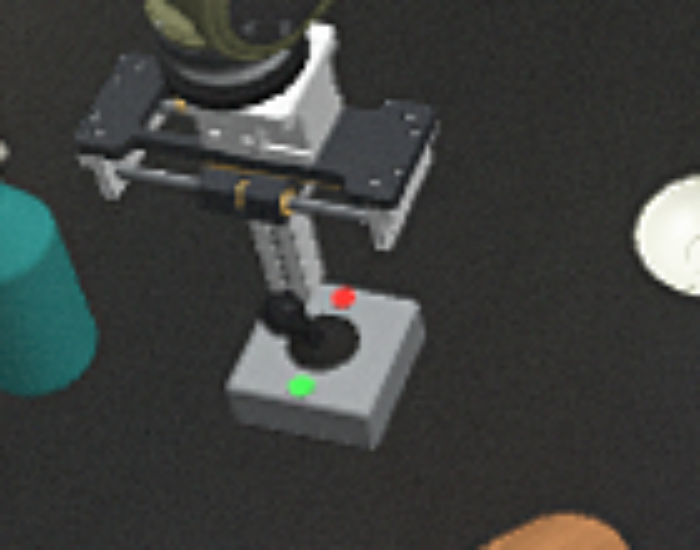

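The stick is against its stop (9 N, well above the 3 N or so of spring), leaning towards the green dot. Hold.

```bash
python3 -m handwheel '[[0,0,0,0,0,0,0],[0,0,0,0,0,0,0],[0,0,0,0,0,0,0],[0,0,0,0,0,0,0],[0,0,0,0,0,0,0],[0,0,0,0,0,0,0],[0,0,0,0,0,0,0],[0,0,0,0,0,0,0],[0,0,0,0,0,0,0],[0,0,0,0,0,0,0]]'; python3 - <<'E'
from h import *
show()
E
python3 -m handwheel '[[0,0,0,0,0,0.06,0],[0,0,0,0,0,0.12,0],[0,0,0,0,0,0.2,0],[0,0,0,-0.05,0,0.28,0],[0,0,0,-0.2,0,0.3,0],[0,0,0,-0.3,0,0.3,0],[0,0,0,-0.3,0,0.3,0],[0,0,0,-0.3,0,0.3,0],[0,0,0,-0.3,0,0.3,0],[0,0,0,-0.3,0,0.3,0]]'; python3 - <<'E'
from h import *
show()
for n in('top','scene'): cv2.imwrite(f'pics/{n}15.png',camera(n)[:,:,::-1])
E
```

```text
clock: 18.8
eef_pos: [518.7, -289.8, 104.2]
eef_rot: [-0.786, 1.566, 2.296]
wrist_force: [-5.3, 0.5, 0.1]
finger_gap: 0.4
18.8 [ 518.7 -289.8  104.2] x [-0.  0. -1.] y [-0.06  -0.998 -0.004] F [-5.3  0.5  0.1] gap 0.4 j [-0.57  0.51  1.5   0.    1.14  1.06]
clock: 20.05
eef_pos: [429.0, -284.6, 193.8]
eef_rot: [-0.761, 1.564, 2.321]
wrist_force: [0.2, 0.6, -0.1]
finger_gap: 0.4
20.05 [ 429.  -284.6  193.8] x [-0.  0. -1.] y [-0.06  -0.998 -0.004] F [ 0.2  0.6 -0.1] gap 0.4 j [-0.66  0.24  1.64  0.    1.26  0.97]
```

View pics/scene15.png

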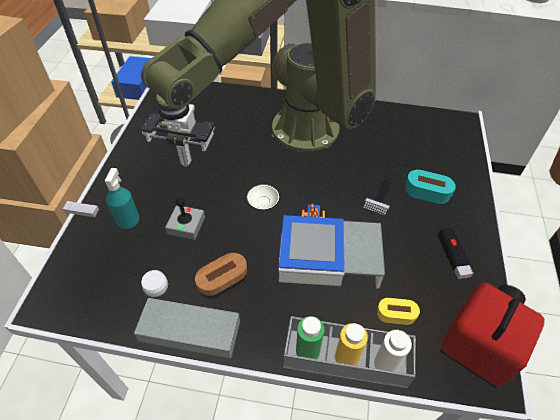

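View pics/top15.png

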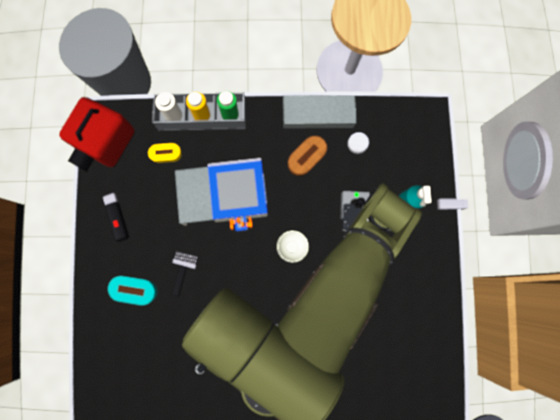

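The stick is upright again, the lid is shut and the bystanders sit at their old pixels. One numeric comparison with the first picture, then hand in.

```bash
python3 - <<'E'
from h import *
from cell import order
a=cv2.imread('pics/scene0.png');b=cv2.imread('pics/scene15.png')
d=cv2.absdiff(a,b).max(2)
for k,(x0,y0,x1,y1) in dict(stick=(160,190,210,240),bottle=(100,165,140,230),dish=(240,180,285,212),comb=(360,178,395,217),clip=(438,225,475,280),tin=(138,268,170,298),catch=(298,200,330,222),lid=(275,215,350,285)).items(): print(k,int((d[y0:y1,x0:x1]>60).sum()))
show(); order.sign_off()
E
```

```text
stick 0
bottle 0
dish 0
comb 0
clip 0
tin 0
catch 0
lid 1
20.15 [ 429.1 -284.7  194.1] x [-0.  0. -1.] y [-0.06  -0.998 -0.004] F [ 0.  -0.2  0.1] gap 0.8 j [-0.66  0.24  1.64  0.    1.26  0.97]
the job is handed in; nothing more can be done
```

I carried out every step and handed the job in at 20.2 s; sign-off gives no verdict, so these are my own checks.

- **Catch:** I pinched both buttons to a 45 mm gap. The lid rose against the gripper, and I backed off and it swung fully open.
- **Brush:** I pushed the small brown brush off the shelf. It landed in the box, standing on its long side by the +y wall. I measured its centre at about y 50 mm in the steriliser's frame. I did not measure its height, but on its side its centre should be near z 35 mm. It has been under the lid since closing, so I could not check it again.
- **Lid:** I swept it down from behind and pressed it with up to about 27 N vertically. Afterwards its outline matched the first picture to within about 1 mm, and the buttons and hooks looked the same, so it is caught.
- **Stick:** I held it against its stop on the green-dot side for about 1.5 s, then let it go.
- **Final comparison:** In the scene view the stick, catch, bottle, comb, dish, tin and clippers showed no changed pixels from the start, and the lid showed one. The wrist force was about zero, with the gripper clear of everything.

No check failed or disagreed.

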